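Pump up the bench clamp

ROBOT

A 7-joint arm with a two-finger parallel gripper is mounted at the origin on the work surface. World frame = base frame: x ahead of the robot, y to its left, z up, the work surface at z = 0. Lengths are in m, angles in degrees, forces in N, time in s.
With the tool pointing down it reaches from about 0.425 to 0.875 m from the base axis. Payload 4.7 kg.
Tool frame: the origin (TCP) lies at the very end of the fingers, on their centre line; the grasp point (between the pads) lies env.grip_point_offset behind it (env.grip_point_offset is the distance from the TCP to the grasp point, in m); z points along the fingers, y is the direction in which the jaws open and shut (so a half turn about z gives the same grasp; the last joint's range is limited). The gripper opens to 87 mm and grips with 3 to 60 N. Pads are 19 mm wide; open, the fingers measure 117 mm over their backs; the gripper's body (75 mm by 190 mm) begins 51 mm behind the grasp point.
Start: joints at [77.298, 18.392, -4.016, 83.108, 1.295, 78.541, -3.26], TCP at [0.152, -0.632, 0.223] pointing down, gripper open.
Joint ranges: [-163.93, 163.93], [-17.29, 119.83], [-79.2, 71.16], [3.27, 140.29], [-89.18, 269.18], [5.43, 117.66], [-154.24, 154.24]. Speed limits (degrees/s): [147.25, 147.25, 180, 180, 180, 180, 180].

INTERFACE

Orientations are given as [roll, pitch, yaw] about the fixed x, y, z axes, in that order (R = Rz(yaw) Ry(pitch) Rx(roll)).
In Python, from cell import env gives the robot as it stands.
- The arm moves only by the tool send_rows, never from a script. Its argument "plan" is a list of rows, each a list of 7 numbers: the finger opening in mm, from 0 to 87, then the shift along the tool's x, y, z in mm, then the turn, a rotation vector about the tool's x, y, z in rad. A call has 1 to 12 rows; each row shifts and turns the commanded pose from where the row before left it, along the tool's axes as they then stand; what a row does not reach is not made up. A row lasts 1/10 s, in which the tool goes at most 50 mm and 8.59 degrees, less where a joint would pass 70% of its speed; a pose out of reach is approached as far as the arm can. A call is refused whole if a number of a shift passes 50 or a number of a turn 0.15, either way. A call with a gripper value outside its range is refused whole. The fingers move at their own pace and stop on an object; "grip_force" is the grip in N (left out, the last holds). Time passes only in rows, so rows that do not move let the fingers close. It gives the time, the measured TCP pose, the force and the opening at its end, in the units of the state.
- env.get_obs(): the state, without advancing time (a new reading comes with each control period).
- env.read_camera(name): name is "scene" or "top" or "wrist"; returns the picture (400x640x3 uint8, red, green, blue); there is no depth.
- env.get_calibration(name): a dict with "fx", "fy", "cx", "cy" (pixels), "extrinsics" (4x4, takes a point from camera to world coordinates). Camera axes: x right, y down, z forward; pixel columns grow to the right and rows downward; lengths in m; the calibration is good to about 2 mm. A picture is of the moment at which its call begins: read the wrist's pose just before it. get_calibration takes no time and is no camera call; for the wrist camera it gives the pose at the moment of the call.
- env.sign_off(): hands the job in, once; it reports no verdict.
Trained networks look in the newest picture that a camera, given by its name, has taken for a name from the list of things; names that differ only in an ending like _2 or _b are one class to them, and where a whole thing is asked for, a point or a joint stands for the part that bears it (a point fixed in the world has none). Each returns a list of dicts, best first, with "confidence" (0 to 1); they miss things now and then, are a little off and sometimes report something else, mostly with a low value. They report only what shows in the picture. A call takes as long as a camera call.
- env.regions_of(camera, query): "region" (400x640 bool, what is visible of it) and "rect" ([left, top, right, bottom] in pixels, round what is visible of it).
The state is a dict: "time_s": time; "qpos": joint angles; "joint_velocities": joint speeds; "effort": joint torques, N m; "tool_pos": TCP position; "tool_rot": TCP orientation; "force": force on the tool from outside, world axes, zero at the start; "wrist_torque": the same for the moment, N m; "grip_width": finger opening in m.
Only numpy, scipy, OpenCV 4.12 (cv2) and the standard library are available. Lean on these libraries where they do the work, as an engineer would, in place of code of your own. Each camera call takes 0.05 s, during which the arm holds its last target. There are 200 camera calls.

TASK

Pump the hand pump on the clamp unit: press its wide round palm head down and let it spring back up, again and again, until the indicator pin in the end of the block has come fully out, then leave the pump head up and take the hand away. Only push on the head; do not touch the pin itself, do not press the small release button, and leave the spray can, the wrench and the welding square where they are.

Things in the scene. Friction and masses are not known exactly. Their poses are not given: they have to be found in the camera images.
- pump: Clamp unit bolted to the bench: base plate (170 x 280 x 12 mm) with a grey block (80 x 220 mm, top 70 mm high, centred at x -30 mm). Origin on the bench; y runs along the block to the indicator pin, z up. At x -30 mm: pump at y -65, release button at y +45, pin out of the +y end, 42 mm high. A clamp arm up to 74 mm high holds a folded bracket at x +25 to +85 mm.
- plunger_top (a point): Centre of the top of the pump's palm head: a black mushroom head 92 mm in diameter and 18 mm thick on a spring plunger over a steel barrel. It stands 155 mm above the bench when up and moves straight down with the plunger.
- plunger (a joint): How far the pump head is pressed (m): 0 up, 0.025 down at a hard stop. Its spring (4 N at the top, 9 N at the bottom) brings it up when let go. A stroke of 0.020 or more, from 0.005 or less, drives the pin out by about 7 mm (the first by 4 to 11). Four to six full strokes are needed; more do no harm.
- pin (a joint): How far the indicator pin has come out (m): 0.000 to 0.014 at the start, about 0.042 when fully out; the step before the last is about 0.035. It stays where the last stroke left it.
- pin_tip (a point): Centre of the free end of the indicator pin, a plain steel pin 14 mm in diameter that slides level out of a brass bushing (30 mm in diameter) in the +y end of the block, along the pump's +y. It stands 4 mm proud of the bushing at joint value 0 and 46 mm when fully out.
- release (a joint): How far the release button is pressed (m): 0 up, 0.006 down. Not to be pressed.
- release_top (a point): Centre of the top of the release button, a small steel button 18 mm in diameter on top of the block between the pump and the pin, 110 mm from the pump's axis and 88 mm above the bench.
- spray: Loose bystander: an upright aluminium spray can, 52 mm in diameter, 130 mm high. Origin at the centre of its underside.
- wrench: Loose bystander: a steel wrench 170 mm long lying flat along its own x. Origin under its middle.
- square: Loose bystander: an L-shaped dark steel welding square lying flat, legs 70 and 76 mm long, 12 mm wide, 22 mm high. Origin on the bench under the middle of the leg along its x.

How it is judged:
By the outcome, as a careful person would: the job done as asked, in the order asked, and still so for the second after the job is handed in, with the robot touching nothing.
It also fails if it takes over 48 s, if anything falls off the work surface, if the arm or the gripper's body presses on something with over 40 N, if the wrist force passes 120 N, or if a joint passes its speed limit or range.

## Working session

There is one attempt and no reset: what is moved stays moved. The work goes in short steps, Python scripts to look and compute and a tool call to move; the robot and the scene stay as the last step left them, time stands still between calls to the robot, and variables do not carry over. Pictures are saved under pics/ and viewed, about 8 in all and at most 12, crops included, and the job is handed in when it is done.

Besides the shell and the picture viewer there is one more tool, called after ">>>" as name([rows], argument=value, ...), one row to a line, values as JSON. send_rows: Moves the arm, as the interface text tells. Its arguments: {"type":"object","properties":{"plan":{"type":"array"},"grip_force":{"type":"number"}},"required":["plan"]}

```bash
mkdir -p pics
cat > h.py <<'E'
import numpy as np, cv2
from cell import env
def ray(cam,u,v,z):
    c=env.get_calibration(cam);T=np.array(c["extrinsics"])
    d=T[:3,:3]@np.array([(u-c["cx"])/c["fx"],(v-c["cy"])/c["fy"],1]);o=T[:3,3]
    return o+d*(z-o[2])/d[2]
def proj(cam,p):
    c=env.get_calibration(cam);T=np.linalg.inv(np.array(c["extrinsics"]));q=T[:3,:3]@p+T[:3,3]
    return c["fx"]*q[0]/q[2]+c["cx"],c["fy"]*q[1]/q[2]+c["cy"]
def snap(cam,name):
    im=env.read_camera(cam);cv2.imwrite(f"pics/{name}.png",im[:,:,::-1]);return im
E
python3 - <<'E'
from h import *
o=env.get_obs();print(o)
a=snap("scene","s0");b=snap("top","t0")
cv2.imwrite("pics/both.png",np.vstack([a,b])[:,:,::-1][:, :])
im=cv2.resize(np.vstack([a,b]),(480,600));
for cam,zs in(("top",0),("scene",0)):
  print(cam,np.array(env.get_calibration(cam)["extrinsics"])[:3,3])
  for q in("plunger_top","release_top","pin_tip","pump","spray","wrench","square"):
    for r in env.regions_of(cam,q)[:2]:
        m=r["region"];ys,xs=np.nonzero(m);print(cam,q,round(r["confidence"],2),r["rect"],xs.mean().round(1),ys.mean().round(1))
E
```

```text
{'time_s': 0.0, 'qpos': array([77.29790131, 18.43916946, -4.0161909 , 83.17555467,  1.2954536 ,
       78.542436  , -3.25997756]), 'joint_velocities': array([ 0.00105577, -0.01460229, -0.01578757,  0.0691489 , -0.0068377 ,
       -0.00683753, -0.03347077]), 'effort': array([ 1.08234184e-03, -4.91284168e+01, -4.03646166e-01, -3.12534642e+01,
       -6.39926735e-02,  4.39780857e-02,  1.84057740e-04]), 'tool_pos': array([ 0.15166989, -0.63147032,  0.22145467]), 'tool_rot': array([-1.79888115e+02,  6.12472410e-03,  1.35126075e+01]), 'force': array([-0.65601168,  0.20360894,  0.13791965]), 'wrist_torque': array([-0.02012145,  0.00298759, -0.00175711]), 'grip_width': 0.08722870844375154}
top [0.44729703 0.05373788 1.07834636]
top plunger_top 0.82 [369.4, 161.7, 419.3, 205.9] 395.7 181.7
top release_top 0.52 [332.8, 198.4, 339.9, 204.5] 338.6 201.7
top pin_tip 0.58 [237.4, 202.0, 268.5, 228.1] 251.7 214.7
top pump 0.8 [280.0, 134.1, 425.7, 237.4] 351.2 183.4
top spray 0.62 [236.0, 201.8, 266.8, 230.3] 251.5 214.9
top wrench 0.63 [334.3, 246.3, 407.8, 268.5] 368.1 254.8
top square 0.9 [441.5, 158.6, 481.2, 200.7] 456.1 178.5
scene [ 1.10201056 -0.2115257   0.75688472]
scene plunger_top 0.91 [232.5, 202.9, 280.9, 234.6] 256.1 217.1
scene pump 0.71 [226.2, 192.8, 362.4, 311.6] 285.9 245.6
scene spray 0.57 [346.8, 161.3, 371.2, 208.2] 357.9 183.5
scene wrench 0.68 [227.1, 197.4, 284.6, 225.9] 260.3 208.5
scene square 0.76 [178.4, 266.4, 211.7, 317.9] 196.6 292.3
```

View pics/t0.png

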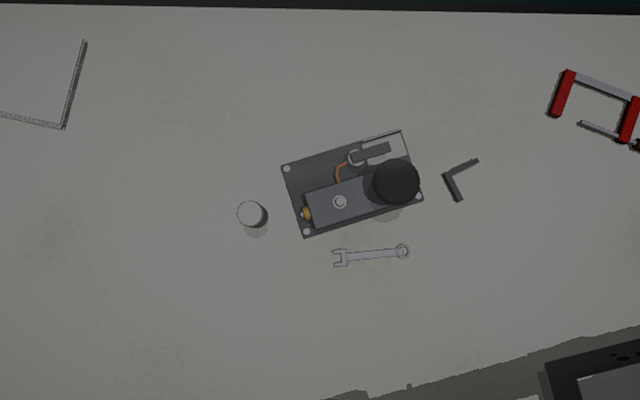

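View pics/s0.png

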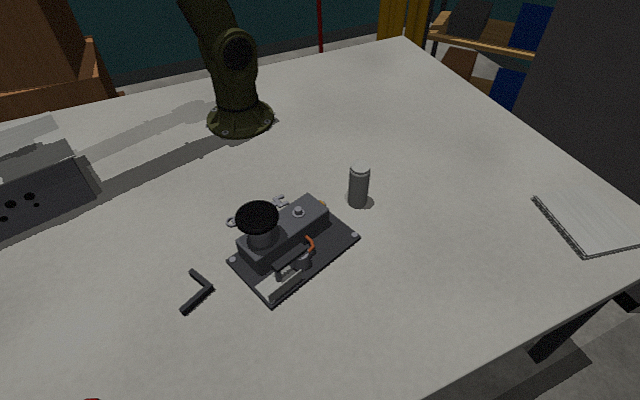

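The top view shows the pump head at (395,182), the release button at (340,201) and the bushing at (307,213). The spray can is at (252,214), the wrench at (370,255) and the square at (457,178). In the scene view the head is at (256,217).

Run:
```python
from h import *
h=ray("top",394.5,183,.150);h2=ray("scene",256.5,217.5,.150);r=ray("top",339.5,201.5,.088)
print("head",h,h2,"rel",r,"dist",np.linalg.norm((h-r)[:2]))
y=(r-h)[:2];y/=np.linalg.norm(y);print("ydir",y,np.degrees(np.arctan2(y[1],y[0])))
# corners of base plate predicted to check
x=np.array([y[1],-y[0]]);O=h[:2]+.03*x+.065*y
print("pin base",O-.03*x+.114*y)
for a in(-.085,.085):
  for b in(-.14,.14):print(a,b,np.round(proj("top",np.r_[O+a*x+b*y,.012])))
print(env.grip_point_offset)
c=env.get_calibration("wrist");T=np.array(c["extrinsics"]);o=env.get_obs()
print(c["fx"],c["cx"],c["cy"]);print(T.round(3));print(o["tool_pos"])
```

```text
head [ 0.55916721 -0.11165521  0.15      ] [ 0.57131247 -0.11494552  0.15      ] rel [ 0.52697266 -0.01028761  0.088     ] dist 0.10635732524636173
ydir [-0.30270175  0.95308533] 107.61994924455044
pin base [0.50498359 0.05894706]
-0.085 -0.14 [423. 204.]
-0.085 0.14 [301. 241.]
0.085 -0.14 [400. 132.]
0.085 0.14 [279. 167.]
0.0187
329.5673612843567 322.2122471217038 199.57812027766298
[[ 0.234 -0.934 -0.272  0.226]
 [-0.972 -0.224 -0.065 -0.614]
 [-0.     0.279 -0.96   0.384]
 [ 0.     0.     0.     1.   ]]
[ 0.15180326 -0.63207169  0.22262822]
```

>>> send_rows([
  [0,35,-27,0,0,0,0],
  [0,35,-27,0,0,0,0],
  [0,35,-27,0,0,0,0],
  [0,35,-27,0,0,0,0],
  [0,35,-27,0,0,0,0],
  [0,35,-27,0,0,0,0],
  [0,35,-27,0,0,0,0],
  [0,35,-27,0,0,0,0],
  [0,35,-27,0,0,0,0],
  [0,35,-27,0,0,0,0],
  [0,35,-27,0,0,0,0],
  [0,35,-27,0,0,0,0],
], grip_force=20)

```text
time_s: 2.0
tool_pos: [0.4855, -0.2175, 0.223]
tool_rot: [179.9, -0.0, 13.5]
force: [0.6, -0.8, -0.3]
grip_width: 0.0024
```

>>> send_rows([
  [0,35,-27,0,0,0,0],
  [0,35,-27,0,0,0,0],
  [0,33,-27,0,0,0,0],
  [0,0,0,0,0,0,0],
  [0,0,0,0,0,0,0],
])

```text
time_s: 2.5
tool_pos: [0.5661, -0.1148, 0.2224]
tool_rot: [-180.0, 0.0, 13.7]
force: [-0.2, -0.8, 0.2]
grip_width: 0.0002
```

Run:
```python
from h import *
o=env.get_obs();print({k:o[k] for k in("time_s","tool_pos","tool_rot","force","grip_width")})
snap("wrist","w0")
for r in env.regions_of("wrist","plunger_top")[:1]:
    print(r["rect"]); 
print(proj("wrist",np.array([.563,-.113,.155])),proj("wrist",np.array([.505,.059,.042])))
```

```text
{'time_s': 2.5, 'tool_pos': array([ 0.5660744 , -0.11477729,  0.22240361]), 'tool_rot': array([-1.79989330e+02,  1.55522163e-02,  1.36842246e+01]), 'force': array([-0.15001041, -0.75856333,  0.18136272]), 'grip_width': 0.00022513015500164076}
[259.9, 152.0, 381.4, 242.2]
(np.float64(316.08072602531564), np.float64(214.10465322807755)) (np.float64(149.96168558781625), np.float64(194.8097311850216))
```

View pics/w0.png

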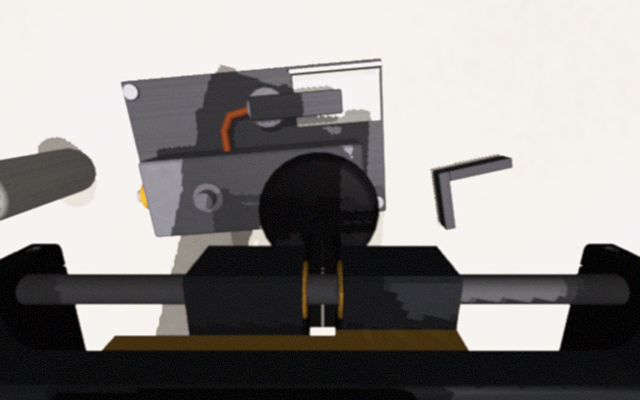

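The wrist view shows the head centred at about (320,210), within 5 mm of the fingertip axis. The bushing is at (142,197), with the pin hidden or barely out. I'll make the first stroke slowly and read the force.

>>> send_rows([
  [0,0,0,25,0,0,0],
  [0,0,0,25,0,0,0],
  [0,0,0,10,0,0,0],
  [0,0,0,8,0,0,0],
  [0,0,0,8,0,0,0],
  [0,0,0,0,0,0,0],
  [0,0,0,0,0,0,0],
])

```text
time_s: 3.3
tool_pos: [0.5661, -0.1171, 0.1477]
tool_rot: [179.9, -0.0, 13.5]
force: [-2.0, -0.1, 4.1]
grip_width: 0.0003
```

>>> send_rows([
  [0,0,0,8,0,0,0],
  [0,0,0,6,0,0,0],
  [0,0,0,0,0,0,0],
  [0,0,0,0,0,0,0],
])

```text
time_s: 3.7
tool_pos: [0.5668, -0.1169, 0.1342]
tool_rot: [179.9, -0.1, 13.5]
force: [-2.3, -1.9, 6.9]
grip_width: 0.0002
```

>>> send_rows([
  [0,0,0,3,0,0,0],
  [0,0,0,0,0,0,0],
  [0,0,0,0,0,0,0],
])

```text
time_s: 4.0
tool_pos: [0.5669, -0.1169, 0.1315]
tool_rot: [179.9, -0.1, 13.5]
force: [-2.7, -2.8, 7.5]
grip_width: 0.0004
```

Run:
```python
from h import *
for i in range(3):
  o=env.get_obs();print(o["tool_pos"],o["force"])
  a=env.read_camera("scene")
b=env.read_camera("top")
w=snap("wrist","w1")
cv2.imwrite("pics/c1.png",np.hstack([cv2.resize(b[180:250,230:330],None,fx=4,fy=4),cv2.resize(w[150:220,80:180],None,fx=4,fy=4)])[:,:,::-1])
```

```text
[ 0.56686552 -0.11687957  0.13151169] [-2.70116789 -2.81442725  7.48581188]
[ 0.56686751 -0.11687313  0.13150553] [-2.31447446 -2.76982538  6.8692973 ]
[ 0.56684602 -0.11689522  0.13150346] [-2.68759652 -1.80858629  7.20504342]
```

View pics/c1.png

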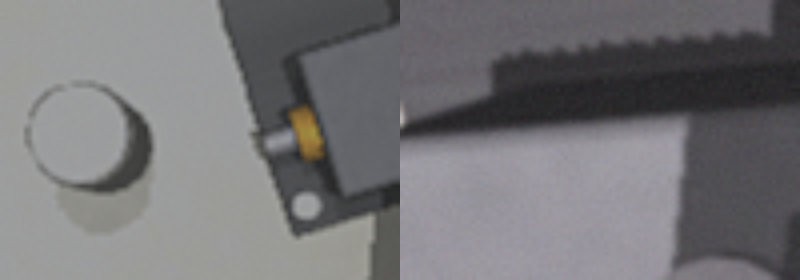

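The top view crop shows the pin partly out, with its tip at about (294,216). The top camera can therefore track progress, so I'll keep pumping.

>>> send_rows([
  [0,0,0,-15,0,0,0],
  [0,0,0,-15,0,0,0],
  [0,0,0,0,0,0,0],
  [0,0,0,0,0,0,0],
  [0,0,0,0,0,0,0],
  [0,0,0,10,0,0,0],
  [0,0,0,10,0,0,0],
  [0,0,0,10,0,0,0],
  [0,0,0,0,0,0,0],
  [0,0,0,0,0,0,0],
])

```text
time_s: 5.25
tool_pos: [0.5663, -0.116, 0.1301]
tool_rot: [180.0, -0.1, 13.5]
force: [-1.6, -0.2, 9.2]
grip_width: 0.0003
```

```bash
cat >> h.py <<'E'
def pin():
    b=env.read_camera("top")
    for r in env.regions_of("top","pin_tip")[:3]: print(r["confidence"],r["rect"])
    return b
E
python3 - <<'E'
from h import *
o=env.get_obs();print(o["tool_pos"],o["force"]);pin()
E
```

```text
[ 0.56631831 -0.11598088  0.13014211] [-1.55543499 -0.23582455  9.16653858]
```

>>> send_rows([
  [0,0,0,-15,0,0,0],
  [0,0,0,-15,0,0,0],
  [0,0,0,0,0,0,0],
  [0,0,0,0,0,0,0],
  [0,0,0,0,0,0,0],
  [0,0,0,10,0,0,0],
  [0,0,0,10,0,0,0],
  [0,0,0,10,0,0,0],
  [0,0,0,0,0,0,0],
  [0,0,0,0,0,0,0],
])

```text
time_s: 6.35
tool_pos: [0.5661, -0.1162, 0.1301]
tool_rot: [180.0, -0.0, 13.5]
force: [-1.4, 0.4, 8.5]
grip_width: 0.0004
```

>>> send_rows([
  [0,0,0,-15,0,0,0],
  [0,0,0,-15,0,0,0],
  [0,0,0,0,0,0,0],
  [0,0,0,0,0,0,0],
  [0,0,0,0,0,0,0],
])

```text
time_s: 6.85
tool_pos: [0.565, -0.116, 0.1586]
tool_rot: [-180.0, 0.1, 13.5]
force: [0.6, 0.2, 0.3]
grip_width: 0.0004
```

Run:
```python
from h import *
o=env.get_obs();print(o["tool_pos"],o["force"]);b=pin()
cv2.imwrite("pics/c2.png",cv2.resize(b[150:250,230:430],None,fx=4,fy=4)[:,:,::-1])
```

```text
[ 0.56497826 -0.11598575  0.15859461] [0.63030706 0.1684271  0.2843806 ]
```

View pics/c2.png

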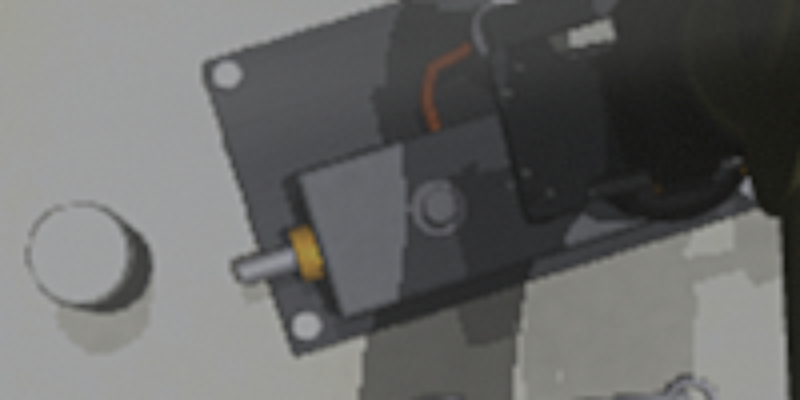

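The pin tip is now at about pixel (288,217), roughly 15 px (about 30 mm) proud of the bushing. It needs about two more strokes, and I'll do three.

>>> send_rows([
  [0,0,0,10,0,0,0],
  [0,0,0,10,0,0,0],
  [0,0,0,9,0,0,0],
  [0,0,0,0,0,0,0],
  [0,0,0,0,0,0,0],
  [0,0,0,-15,0,0,0],
  [0,0,0,-14,0,0,0],
  [0,0,0,0,0,0,0],
  [0,0,0,0,0,0,0],
  [0,0,0,0,0,0,0],
])

```text
time_s: 7.95
tool_pos: [0.565, -0.116, 0.1587]
tool_rot: [-180.0, 0.1, 13.5]
force: [0.1, 0.2, -0.3]
grip_width: 0.0005
```

>>> send_rows([
  [0,0,0,10,0,0,0],
  [0,0,0,10,0,0,0],
  [0,0,0,9,0,0,0],
  [0,0,0,0,0,0,0],
  [0,0,0,0,0,0,0],
  [0,0,0,-15,0,0,0],
  [0,0,0,-14,0,0,0],
  [0,0,0,0,0,0,0],
  [0,0,0,0,0,0,0],
  [0,0,0,0,0,0,0],
])

```text
time_s: 8.95
tool_pos: [0.565, -0.116, 0.1587]
tool_rot: [-180.0, 0.1, 13.5]
force: [0.2, 0.4, -0.9]
grip_width: 0.0006
```

Run:
```python
from h import *
b=pin();cv2.imwrite("pics/c3a.png",b[:,:,::-1])
```

```text
0.46 [280.4, 129.2, 419.7, 239.8]
```

>>> send_rows([
  [0,0,0,10,0,0,0],
  [0,0,0,10,0,0,0],
  [0,0,0,9,0,0,0],
  [0,0,0,0,0,0,0],
  [0,0,0,0,0,0,0],
  [0,0,0,-15,0,0,0],
  [0,0,0,-14,0,0,0],
  [0,0,0,0,0,0,0],
  [0,0,0,0,0,0,0],
  [0,0,0,0,0,0,0],
])

```text
time_s: 10.05
tool_pos: [0.565, -0.116, 0.1587]
tool_rot: [-180.0, 0.1, 13.5]
force: [0.1, -1.4, -0.1]
grip_width: 0.0004
```

Run:
```python
from h import *
o=env.get_obs();print(o["time_s"],o["tool_pos"],o["force"])
a=cv2.imread("pics/c3a.png")[:,:,::-1]
b=pin();cv2.imwrite("pics/c3b.png",b[:,:,::-1])
f=lambda b:cv2.resize(b[195:235,265:325],None,fx=10,fy=7)
cv2.imwrite("pics/c3.png",np.vstack([f(a),f(b)])[:,:,::-1])
d=np.array([-.3027,.9531])
base=np.array([.505,.059])
for L in(.0,.039,.046):print(L,proj("top",np.r_[base+d*L,.042]))
```

```text
10.05 [ 0.56501188 -0.11598283  0.15868136] [ 0.06972426 -1.36931603 -0.14418895]
0.55 [284.5, 214.6, 304.5, 224.2]
0.0 (np.float64(305.4201507342209), np.float64(213.04531404889758))
0.039 (np.float64(287.8139152379466), np.float64(218.3535188754774))
0.046 (np.float64(284.647932898571), np.float64(219.30804903260818))
```

View pics/c3.png

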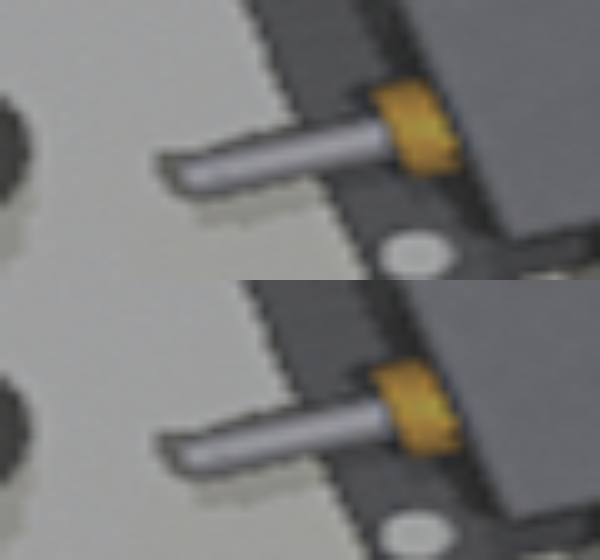

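The pin is the same before and after the last stroke. It spans about 21 px past the bushing, or about 46 mm, so it is fully out. I'll take the hand away.

>>> send_rows([
  [0,0,0,-20,0,0,0],
  [0,0,0,-40,0,0,0],
  [0,0,0,-40,0,0,0],
  [0,-30,30,0,0,0,0],
  [0,-30,30,0,0,0,0],
  [0,-30,30,0,0,0,0],
  [0,-30,30,0,0,0,0],
  [0,-20,30,0,0,0,0],
  [0,0,30,0,0,0,0],
  [0,0,0,0,0,0,0],
  [0,0,0,0,0,0,0],
])

```text
time_s: 11.25
tool_pos: [0.4714, -0.3236, 0.2587]
tool_rot: [-179.9, 0.0, 13.5]
force: [0.8, 1.8, -0.4]
grip_width: 0.0005
```

Run:
```python
from h import *
o=env.get_obs();print(o["time_s"],o["tool_pos"],o["force"])
b=env.read_camera("top");s=env.read_camera("scene")
cv2.imwrite("pics/f.png",np.vstack([b[110:290,220:500],s[150:330,160:440]])[:,:,::-1].repeat(1,0))
for cam in("top","scene"):
  for q in("plunger_top","spray","wrench","square"):
    for r in env.regions_of(cam,q)[:1]: print(cam,q,r["rect"])
```

```text
11.25 [ 0.47138962 -0.32362216  0.25867685] [ 0.78732956  1.76382148 -0.39819292]
top plunger_top [368.6, 160.3, 424.2, 207.7]
top spray [235.9, 201.8, 267.5, 229.5]
top wrench [333.1, 247.2, 408.9, 266.8]
top square [442.1, 160.5, 479.3, 200.9]
scene plunger_top [231.8, 201.9, 281.4, 236.9]
scene spray [348.1, 160.0, 367.3, 208.6]
scene wrench [228.7, 196.0, 284.1, 228.4]
scene square [179.3, 267.9, 210.3, 316.6]
```

View pics/f.png

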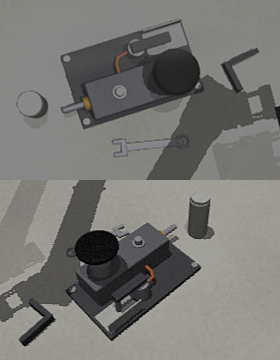

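Both views show the head up, the pin out and the bystanders where they were. The hand is clear.

```bash
python3 -c "
from cell import env
print(env.sign_off())"
```

```text
the job is handed in; nothing more can be done
None
```

The indicator pin is fully out and the job is handed in at about 11 s of the 48 s allowed. I pressed the pump head six times with the closed fingertips, 23.5–25 mm deep where I read it, letting it come up fully after each stroke. Then I lifted the hand off and moved it clear.

- **Pin:** the last stroke no longer moved it. In the top view it stands about 46–47 mm proud of the bushing, against 46 mm for fully out.
- **Head:** it sits at the same place in both camera views as at the start, so it is up.
- **Force:** the highest reading was about 9 N vertical. On two strokes the fingertips reached the head's lower stop or came very close to it.
- **Other objects:** the spray can, wrench and square are unmoved to within about 2 px in both views. I did not press the release button.

Two checks disagreed or missed:
- **Head position:** the two cameras' first estimates differed by 12 mm. The wrist camera settled this to within about 5 mm.
- **Pin detector:** it gave nothing usable in most pictures: it marked the spray can at the start, and later missed the pin or marked the whole unit. I therefore measured the pin by eye, and the detector's last result agreed to within about 3 px.

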